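Tip the flow cell on its spring-backed tilt mount

ROBOT

A 6-joint arm with a two-finger parallel gripper is mounted at the origin on the work surface. World frame = base frame: x ahead of the robot, y to its left, z up, the work surface at z = 0. Lengths are in m, angles in degrees, forces in N, time in s.
With the tool pointing down it reaches from about 0.425 to 0.925 m from the base axis. Payload 12.5 kg.
Tool frame: the origin (TCP) lies midway between the tips of the shut fingers; the grasp point (between the pads) lies 19 mm behind it; z points along the fingers, x is the direction in which the jaws open and shut, and the axes are right-handed (so a half turn about z gives the same grasp; the last joint's range is limited). The gripper opens to 85 mm and grips with 20 to 120 N. Pads are 22 mm wide; open, the fingers measure 114 mm over their backs; the gripper's body (76 mm by 85 mm) begins 54 mm behind the grasp point. The pads swing forward as they close: fully open they stand 13 mm farther back than shut.
Start: joints at [-75.608, 28.126, 89.318, -0, 62.55, -6.05], TCP at [0.218, -0.586, 0.193] pointing down, gripper open.
Joint ranges: [-177.58, 177.58], [-47.91, 125.51], [2.72, 160], [-65.01, 245.01], [3.68, 167.84], [-153.87, 153.87]. Speed limits (degrees/s): [127.2, 127.2, 159.86, 180, 180, 180].

INTERFACE

Orientations are given as [roll, pitch, yaw] about the fixed x, y, z axes, in that order (R = Rz(yaw) Ry(pitch) Rx(roll)).
In Python, from rig import robot, viewer gives the robot as it stands. The module is installed in compiled form; this text tells all that it offers.
- The arm moves only by the tool step_arm, never from a script. Its argument "plan" is a list of rows, each a list of 3 entries, a list of its own where there are three numbers: the shift along the world's x, y, z in cm, then the turn, a rotation vector about the world's x, y, z in degrees, then the finger opening in cm, from 0 to 8.54. A call has 1 to 5 rows; each row is the pose to reach, as a shift and turn from the pose measured when the call began; what a row does not reach only later rows make up. A row lasts 1/12 s, in which the tool goes at most 41.7 mm and 7.16 degrees, less where a joint would pass 70% of its speed; a pose out of reach is approached as far as the arm can. A call with a gripper value outside its range is refused whole. The fingers move at their own pace and stop on an object; "grip_force" is the grip in N (left out, the last holds). Time passes only in rows, so rows that repeat a pose let the fingers close. It gives the time, the measured TCP pose, the force and the opening at its end, in the units of the state.
- robot.sense(): the state, without advancing time (a new reading comes with each control period).
- viewer.read_camera(name): name is "side" or "top" or "wrist"; returns the picture (384x512x3 uint8, red, green, blue); there is no depth.
- viewer.camera_params(name): a dict with "fx", "fy", "cx", "cy" (pixels), "k1" (the pictures are not rectified: a ray, as slopes to the right and down, at radius r is drawn at 1 + k1 r^2 times it, then the intrinsics apply), "world_to_cam" (4x4, takes a point from world to camera coordinates). Camera axes: x right, y down, z forward; pixel columns grow to the right and rows downward; lengths in m; the calibration is good to about 2 mm. A picture is of the moment at which its call begins: read the wrist's pose just before it. camera_params takes no time and is no camera call; for the wrist camera it gives the pose at the moment of the call.
- robot.job_done(): hands the job in, once; it reports no verdict.
Trained networks look in the newest picture that a camera, given by its name, has taken for a name from the list of things; names that differ only in an ending like _2 or _b are one class to them, and where a whole thing is asked for, a point or a joint stands for the part that bears it (a point fixed in the world has none). Each returns a list of dicts, best first, with "p" (0 to 1); they miss things now and then, are a little off and sometimes report something else, mostly with a low value. They report only what shows in the picture. A call takes as long as a camera call. They do not tell look-alikes from the thing itself.
- viewer.search_frame(camera, thing): "bbox" ([left, top, width, height] in pixels, round what is visible of it).
- viewer.cut_out(camera, thing): "mask" (384x512 bool, what is visible of it) and "bbox" ([left, top, width, height] in pixels, round what is visible of it).
The state is a dict: "time_s": time; "q": joint angles; "qvel": joint speeds; "effort": joint torques, N m; "tcp_pos": TCP position; "eef_rot": TCP orientation; "ft_force": force on the tool from outside, world axes, zero at the start; "moment": the same for the moment, N m; "opening": finger opening in m.
Only numpy, scipy, OpenCV 4.12 (cv2) and the standard library are available. Lean on these libraries where they do the work, as an engineer would, in place of code of your own. Each camera call takes 0.05 s, during which the arm holds its last target. There are 200 camera calls.

TASK

Bubbles are trapped in the white flow cell: with the fingertips, press down the round pad on the free corner of the spring-backed tilt plate that carries the cell until the plate's pointer is level with the index bar of the cursor on its scale, and keep it there for two seconds without pushing it well past. Then let go so that the plate springs back up to level, and leave clear. Do not touch the cell or lift the plate, and leave the cursor, the empty spare mount and everything standing around as they are.

Things in the scene. Friction and masses are not known exactly. Their poses are not given: they have to be found in the camera images.
- mount: the loaded tilt mount, fixed to the bench: grey base plate 120 (x) x 215 (y) x 12 thick (mm), from y = -141 to +74 in its frame. Origin on the bench, z up; at yaw 0 its -x side faces the robot. The upright white scale (30 wide, z = 12 to 78, ticks every 5, face towards +x) stands at x = 33, y = -124. The spare mount looks the same but has no cell.
- hinge_mid (a point): middle of the tilt plate's hinge line, which runs along the mount's x axis at its y = +62, z = 60. The aluminium tilt plate is 100 (x) x 128 (y) x 8 mm thick, reaches from here to the mount's -y side, and is level at rest with its top at z = 64; two coil springs under the free (-y) edge push it up.
- tilt_plate (a joint): tilt of the plate that carries the cell, rad: 0 (to within 0.01) is level at rest, positive is free edge pressed down; stops at -0.06 and 0.25. It returns to level by itself. Spring 4.5 N m per rad: about 4.2 N on the pad for each 0.1 rad (4 to 8 N at the mark).
- corner_pad_top (a point): centre of the upper face of the press pad, where to press: a round black rubber-faced pad, 26 mm diameter x 6 mm tall, on the tilt plate at its free corner nearest the robot (the other free corner has only a much smaller brass screw head). At rest at x = -37, y = -45, z = 70 mm in the mount's frame. It lies 107 mm from the hinge line and goes down 10.7 mm for each 0.1 rad of tilt.
- flow_cell_mid (a point): centre of the flow cell: white plastic block with black windows, 60 (x) x 26 (y) x 52 mm tall, with two fittings 8 mm tall on top, bolted on the tilt plate near the hinge side. Not to be touched.
- pointer_tip (a point): tip of the flat steel pointer that sticks out from the tilt plate's free edge in front of the scale, 180 mm from the hinge line; the tip is 3 mm thick and the point is at mid thickness. It goes down 18 mm for each 0.1 rad of tilt.
- cursor_mark (a point): inner end of the cursor's index bar, at its mid height; the bar is 7 mm tall, dark steel, on the front of the scale. The pointer tip passes 2 mm beside it. Depending on the start the bar is 16 to 30 mm below the pointer tip's rest height. Level with it: pointer tip at the same height as this point, within half of the bar's height.
- cursor (a joint): how far the cursor is set down the scale from the pointer's rest height, m; clamped by friction, not to be moved
- spare_plate (a joint): tilt of the plate of the spare mount, which has no cell; rad, 0 level, positive pressed; not to be pressed
- vial_mid (a point): loose amber glass vial with black cap, 24 diameter x 48 tall, standing on the robot's side of the loaded mount (sizes in mm); the point is at its middle, half-way up. Not part of the job
- jar_mid (a point): loose white plastic jar, 52 diameter x 75 tall, standing on the far side of the loaded mount (sizes in mm); the point is at its middle, half-way up. Not part of the job
- screwdriver_mid (a point): loose screwdriver, 150 long, lying on the robot's side of the spare mount (sizes in mm); the point is at its middle, half-way up. Not part of the job
- beaker_mid (a point): loose glass beaker, rim 54 diameter x 65 tall, standing on the far side of the spare mount (sizes in mm); the point is at its middle, half-way up. Not part of the job
- wrench_mid (a point): loose steel wrench, 130 long, lying flat beyond the mounts (sizes in mm); the point is at its middle, half-way up. Not part of the job
- weight_mid (a point): loose brass weight with a small head, 28 diameter x 38 tall, standing on the robot's side of the loaded mount, towards the scale (sizes in mm); the point is at its middle, half-way up. Not part of the job
Things that resemble listed ones, but are neither listed nor needed, are in the scene too. What is shaped like the mount but purple is not meant.

How it is judged:
By the outcome, as a careful person would: the job done as asked, in the order asked, and still so for the second after the job is handed in, with the robot touching nothing.
It also fails if it takes over 38 s, if anything falls off the work surface, if the arm or the gripper's body presses on something with over 40 N, if the wrist force passes 120 N, or if a joint passes its speed limit or range.

## Working session

There is one attempt and no reset: what is moved stays moved. The work goes in short steps, Python scripts to look and compute and a tool call to move; the robot and the scene stay as the last step left them, time stands still between calls to the robot, and variables do not carry over. Pictures are saved under pics/ and viewed, about 8 in all and at most 12, crops included, and the job is handed in when it is done.

Besides the shell and the picture viewer there is one more tool, called after "Emit:" in YAML: its name, and indented under it one key for each argument. step_arm: Moves the arm, as the interface text tells. Its arguments: {"type":"object","properties":{"plan":{"type":"array"},"grip_force":{"type":"number"}},"required":["plan"]}

```bash
mkdir -p pics; cat > h.py <<'E'
import numpy as np, cv2
from rig import robot, viewer
def save(cam,name):
    im=viewer.read_camera(cam); cv2.imwrite(f'pics/{name}.png',im[:,:,::-1]); return im
def proj(P,cam,prm=None):
    p=prm or viewer.camera_params(cam); P=np.atleast_2d(P)
    T=np.array(p['world_to_cam']); c=P@T[:3,:3].T+T[:3,3]
    s=c[:,:2]/c[:,2:]; s=s*(1+p['k1']*(s**2).sum(1,keepdims=True))
    return s*[p['fx'],p['fy']]+[p['cx'],p['cy']]
def m2w(pt,x,y,yaw):  # mount mm -> world m
    pt=np.atleast_2d(np.array(pt,float))/1000; c,s=np.cos(yaw),np.sin(yaw)
    return np.c_[x+c*pt[:,0]-s*pt[:,1], y+s*pt[:,0]+c*pt[:,1], pt[:,2]]
def unproj(uv,z,cam):
    p=viewer.camera_params(cam); d=np.array([(uv[0]-p['cx'])/p['fx'],(uv[1]-p['cy'])/p['fy']]); s=d.copy()
    for _ in range(20): s=d/(1+p['k1']*(s@s))
    T=np.array(p['world_to_cam']); R=T[:3,:3]; o=-R.T@T[:3,3]; r=R.T@np.r_[s,1]
    return o+r*(z-o[2])/r[2]
E
python3 - <<'E'
from h import *
a=save('top','top1');b=save('side','side1')
for c in('top','side'):
    p=viewer.camera_params(c);T=np.array(p['world_to_cam']);print(c,-T[:3,:3].T@T[:3,3],T[2,:3],p['fx'],p['k1'])
    for t in('mount','flow_cell_mid','corner_pad_top','cursor_mark','pointer_tip'):
        print(t,[(np.round(d['bbox']).tolist(),round(d['p'],2)) for d in viewer.search_frame(c,t)][:4])
print(robot.sense())
E
```

```text
top [ 0.41698738 -0.04145467  0.95840705] [ 1.27676669e-01 -6.26381261e-04 -9.91815646e-01] 449.8279906279733 0.024891120763022172
mount [([279.0, 127.0, 113.0, 63.0], 0.56), ([304.0, 276.0, 116.0, 75.0], 0.56)]
flow_cell_mid [([312.0, 286.0, 94.0, 62.0], 0.76), ([289.0, 127.0, 87.0, 53.0], 0.63), ([150.0, 128.0, 29.0, 24.0], 0.6), ([94.0, 225.0, 67.0, 30.0], 0.57)]
corner_pad_top [([307.0, 290.0, 98.0, 55.0], 0.86), ([291.0, 126.0, 88.0, 53.0], 0.74)]
cursor_mark []
pointer_tip [([311.0, 287.0, 98.0, 62.0], 0.81), ([291.0, 129.0, 82.0, 49.0], 0.57)]
side [ 0.1672815  -0.50337858  0.41886348] [ 0.5302535   0.69180058 -0.49014608] 348.5082341761753 -0.08764212877470169
mount [([299.0, 184.0, 136.0, 124.0], 0.88), ([146.0, 271.0, 147.0, 113.0], 0.59)]
flow_cell_mid [([310.0, 185.0, 108.0, 78.0], 0.97)]
corner_pad_top [([157.0, 272.0, 136.0, 112.0], 0.96), ([312.0, 187.0, 109.0, 79.0], 0.56), ([428.0, 261.0, 11.0, 9.0], 0.34)]
cursor_mark []
pointer_tip [([157.0, 272.0, 138.0, 110.0], 0.91), ([312.0, 182.0, 109.0, 80.0], 0.83)]
{'time_s': 0.6, 'q': array([-7.56085388e+01,  2.81255754e+01,  8.93180668e+01, -1.59168809e-04,
        6.25496085e+01, -6.04945301e+00]), 'qvel': array([ 0.11069368,  0.06887196, -0.01119438, -0.0052968 ,  0.10518756,
        0.06323833]), 'effort': array([-5.69701751e-04, -6.18006063e+01, -2.61772424e+01, -1.40848551e-04,
        3.20595518e-04,  2.32917301e-05]), 'tcp_pos': array([ 0.21831226, -0.58565683,  0.1929389 ]), 'eef_rot': array([ 1.79999148e+02, -6.69684043e-03, -6.95590124e+01]), 'ft_force': array([-0.67908341,  0.25214658,  0.28072406]), 'moment': array([ 0.01523513, -0.02945832, -0.02943657]), 'opening': 0.08543116892809696}
```

View pics/top1.png

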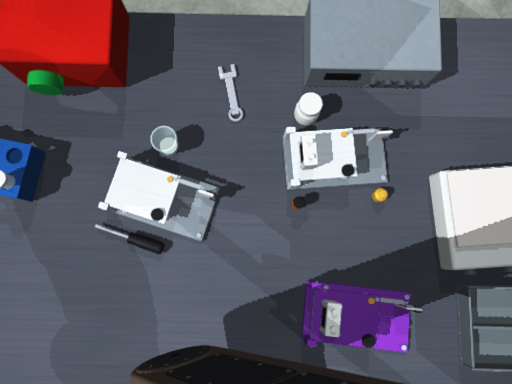

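View pics/side1.png

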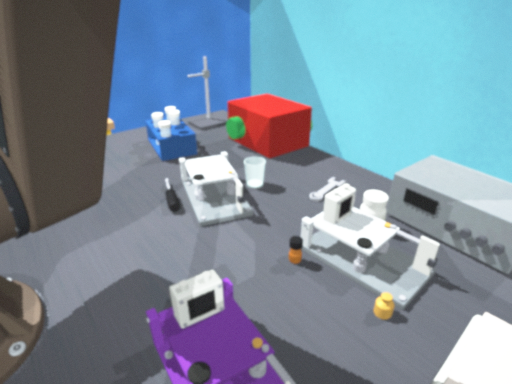

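The top picture shows three mount-like things: grey with the cell at about (335,158), grey spare without a cell at (160,197), and purple at (358,318). The one meant is the grey mount with the white cell, with its black pad at top (348,170) and side (365,243). I'll confirm it in an enlarged crop.

```bash
python3 - <<'E'
from h import *
a=cv2.imread('pics/top1.png')[115:200,270:400]; b=cv2.imread('pics/side1.png')[180:310,290:450]
a=cv2.resize(a,None,fx=5,fy=5,interpolation=cv2.INTER_CUBIC);b=cv2.resize(b,None,fx=5,fy=5,interpolation=cv2.INTER_CUBIC)[:600]
cv2.imwrite('pics/c1.png',a);cv2.imwrite('pics/c2.png',b)
E
```

```text
(no output)
```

View pics/c1.png

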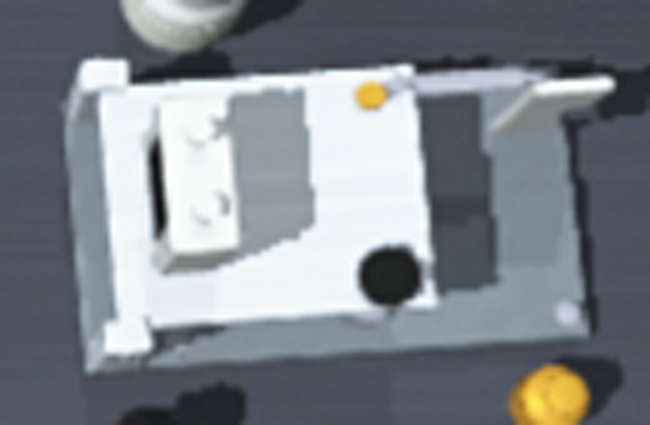

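View pics/c2.png

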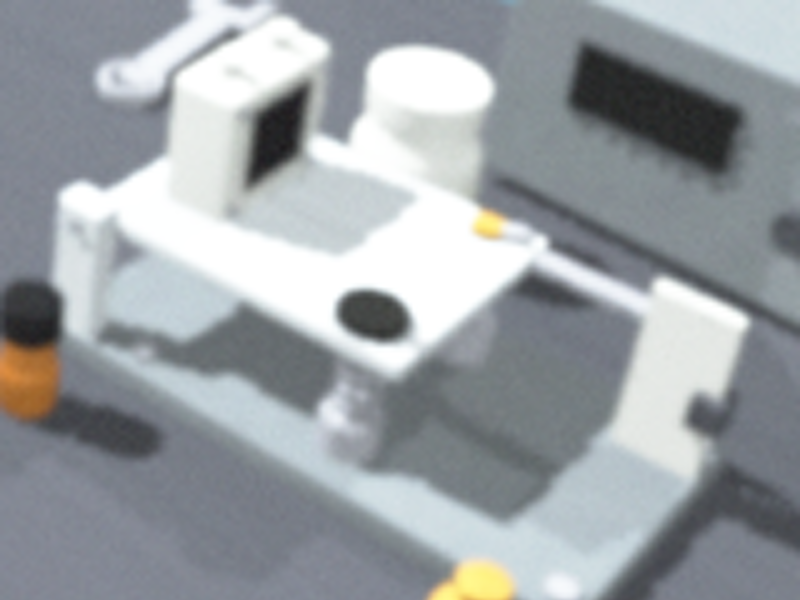

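```bash
cat >> h.py <<'E'
from scipy.optimize import least_squares
E
python3 - <<'E'
from h import *
t=np.array([[390,275],[435,305],[413,68],[88,372],[590,335]]);t=(t+.5)/5-.5+[270,115]
tm=[[-37,-45,70],[-50,-66,64],[50,-66,64],[-60,74,0],[-60,-141,0]]
s=np.array([[372,313],[393,375],[546,240]]);s=(s+.5)/5-.5+[290,180]
sm=[[-37,-45,70],[-50,-66,64],[50,-66,64]]
pt,ps=viewer.camera_params('top'),viewer.camera_params('side')
f=lambda v:np.r_[(proj(m2w(tm,*v),'top',pt)-t).ravel(),(proj(m2w(sm,*v),'side',ps)-s).ravel()]
x0=unproj([335,158],.05,'top')
r=least_squares(f,[x0[0],x0[1],0],loss='soft_l1');v=r.x
print(v,np.degrees(v[2]));print(np.round(f(v).reshape(-1,2),1))
np.save('mount.npy',v)
for n,p in dict(pad=[-37,-45,70],tip=[42,-118,60],cell=[0,35,90]).items(): print(n,m2w(p,*v))
for n,uv,z in(('vial',[298,202],.024),('weight',[380,195],.019),('jar',[309,104],.07)): print(n,unproj(uv,z,'top'))
p=viewer.camera_params('wrist');T=np.array(p['world_to_cam']);st=robot.sense()
print('wcam',-T[:3,:3].T@T[:3,3],T[:3,:3],p['fx'],p['cx'],p['cy'])
E
```

```text
[ 0.61592466 -0.20244588  0.1087403 ] 6.23036049451743
[[ 0.   0.2]
 [ 1.5  0.2]
 [-0.1 -0.6]
 [-1.   2.1]
 [-1.9  0.7]
 [-0.2 -0.7]
 [ 2.2 -0.9]
 [ 0.5  0.6]]
pad [[ 0.58402687 -0.25119556  0.07      ]]
tip [[ 0.67048267 -0.31519083  0.06      ]]
cell [[ 0.61212624 -0.1676526   0.09      ]]
vial [ 0.52242324 -0.15782639  0.024     ]
weight [ 0.54116333 -0.33057992  0.019     ]
jar [ 0.71896972 -0.17375146  0.07      ]
wcam [ 0.29764393 -0.5567602   0.37432263] [[ 3.49830763e-01 -9.36812754e-01 -5.47852792e-04]
 [-8.85713330e-01 -3.30939272e-01  3.25562737e-01]
 [-3.05172630e-01 -1.13406620e-01 -9.45520282e-01]] 301.0279631193759 250.20800686116158 190.83521949634678
```

The crops confirm the right mount: grey, cell at top (310,150), pad at (348,170), and the scale seen from behind on the right. The cursor's index bar is on the far (+x) face, so I'm taking the wrist camera there to look back at it.

Emit:
step_arm:
  plan:
    - [[0,0,4],[0,0,-5],8.5]
    - [[0,0,8],[0,0,-10],8.5]
    - [[3,2,10],[0,0,-15],8.5]
    - [[6.5,4,10],[0,0,-20.5],8.5]
    - [[10,6,10],[0,0,-20.5],8.5]

```text
time_s: 1.02
tcp_pos: [0.319, -0.5254, 0.2947]
eef_rot: [-179.9, -0.2, -90.5]
ft_force: [0.6, -1.2, -0.7]
opening: 0.085
```

Emit:
step_arm:
  plan:
    - [[3.5,2.1,0],[0,6,0],8.5]
    - [[7,4.2,0],[0,12,0],8.5]
    - [[10.5,6.3,0],[0,18,0],8.5]
    - [[14,8.4,0],[0,22,0],8.5]
    - [[17.5,10.5,0],[0,22,0],8.5]

```text
time_s: 1.43
tcp_pos: [0.4969, -0.418, 0.293]
eef_rot: [157.7, -0.3, -90.3]
ft_force: [0.4, -0.7, -1.5]
opening: 0.0853
```

```bash
python3 - <<'E'
from h import *
s=robot.sense();print(s['time_s'],s['tcp_pos'],s['eef_rot'],s['q'],s['ft_force'])
p=viewer.camera_params('wrist');T=np.array(p['world_to_cam']);print(-T[:3,:3].T@T[:3,3])
E
```

```text
1.4333 [ 0.49685507 -0.41802983  0.29300436] [157.72793944  -0.28987636 -90.28253745] [-39.57819808  35.0366945   64.7688997  -14.22276106  97.38308559
  51.06703707] [ 0.43218247 -0.72485438 -1.51253384]
[ 0.64381861 -0.41861276  0.42893756]
```

Emit:
step_arm:
  plan:
    - [[3.9,2.6,-0.5],[0,0,0],8.5]
    - [[7.8,5.2,-1.5],[0,0,0],8.5]
    - [[11.7,7.8,-3],[0,0,0],8.5]
    - [[15,10,-6],[0,0,0],8.5]
    - [[15.5,10,-8],[0,0,0],8.5]

```text
time_s: 1.85
tcp_pos: [0.6521, -0.3172, 0.2179]
eef_rot: [158.0, -0.4, -90.2]
ft_force: [0.5, -0.9, -0.6]
opening: 0.0852
```

Emit:
step_arm:
  plan:
    - [[0,0,-2],[0,0,0],8.5]
    - [[0,0,-4],[0,0,0],8.5]
    - [[0,0,-5],[0,0,0],8.5]
    - [[0,0,-5],[0,0,0],8.5]

```text
time_s: 2.18
tcp_pos: [0.6513, -0.3169, 0.1653]
eef_rot: [157.7, -0.3, -90.2]
ft_force: [-0.1, -0.2, 0.9]
opening: 0.0853
```

```bash
python3 - <<'E'
from h import *
s=robot.sense();print(s['time_s'],s['tcp_pos'],s['eef_rot'])
p=viewer.camera_params('wrist');T=np.array(p['world_to_cam']);print(-T[:3,:3].T@T[:3,3])
im=save('wrist','w1');v=np.load('mount.npy');np.save('w1T.npy',T)
q=proj(m2w([[37,-120,60],[37,-120,30],[34,-109,78],[34,-139,78],[-37,-45,70],[50,-66,64]],*v),'wrist',p);print(q.round(1))
c=q[0].astype(int);x0,y0=max(c[0]-75,0),max(c[1]-50,0);print(x0,y0)
b=cv2.resize(im[y0:y0+110,x0:x0+150,::-1],None,fx=5,fy=5,interpolation=cv2.INTER_CUBIC);cv2.imwrite('pics/w1c.png',b)
E
```

```text
2.1833 [ 0.65130052 -0.31686662  0.16530053] [157.74733892  -0.27655602 -90.17074696]
[ 0.79820507 -0.31721827  0.30131077]
[[250.1 124.3]
 [250.  109.1]
 [237.8 139. ]
 [272.7 135.5]
 [186.9 199.1]
 [186.9 119.7]]
175 74
```

View pics/w1c.png

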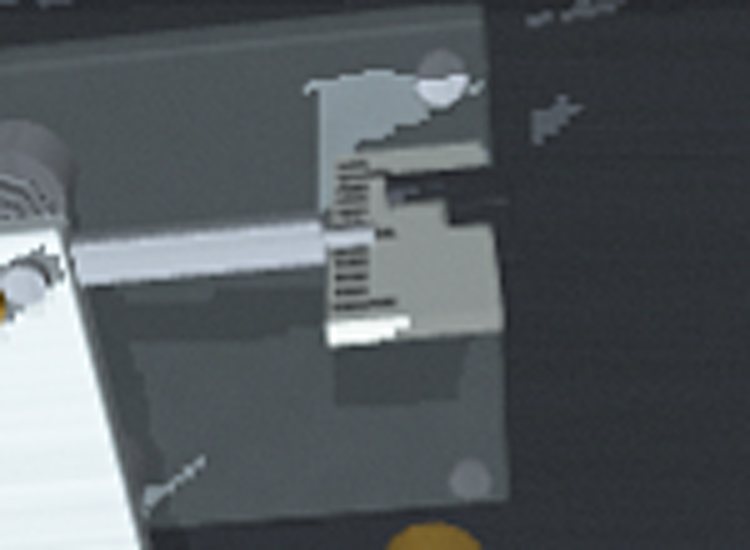

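The wrist crop shows the pointer tip at (375,238) and the dark index bar from about (388,188) out to (505,195) below it; the scale's top is towards the bottom of the picture. I'll zoom in numerically.

```bash
python3 - <<'E'
from h import *
im=cv2.imread('pics/w1.png');g=cv2.cvtColor(im,cv2.COLOR_BGR2GRAY)
print('cols',list(range(240,280,2)))
for r in range(100,146): print(r,g[r,240:280:2])
v=np.load('mount.npy');p=viewer.camera_params('wrist')
for x in(35,38,41,44):
    print(x,[proj(m2w([x,y,z],*v),'wrist',p).round(1).tolist() for y,z in((-118,60),(-118,61.5),(-120,40),(-120,35),(-120,30),(-139,35))])
c=cv2.resize(im[98:146,235:285],None,fx=12,fy=12,interpolation=cv2.INTER_CUBIC);cv2.imwrite('pics/w1d.png',c)
E
```

```text
cols [240, 242, 244, 246, 248, 250, 252, 254, 256, 258, 260, 262, 264, 266, 268, 270, 272, 274, 276, 278]
100 [142 142 144 146 147 147 135  80  81  81  82  83  82  82  81  83  72  49
  50  49]
101 [141 141 144 145 135 135  76  79  82  82  81  81  80  79  83  87  73  51
  52  52]
102 [143 143 143 121  78  77  80  82  80  84  89  91  96  99 112 117  73  48
  52  50]
103 [142 142 144  81  91  89  96 103 106 117 125 129 140 150 150 141  82  50
  51  50]
104 [141 142 144 113 125 126 137 149 149 148 147 149 147 145 146 148 106  46
  52  49]
105 [142 145 148 140 143 147 148 147 146 146 146 146 144 147 147 148 111  46
  50  47]
106 [145 135 118  92 117 148 147 146 146 148 148 148 148 142 138 136 105  46
  52  48]
107 [143 116  84  97 108 131 135 148 140 137 132 133 132 106  87  80  62  49
  51  50]
108 [146 137 129 127  97  76  77 124 100  84  62  56  41  42  47  44  47  49
  48  49]
109 [145 112  78  86  96 109  45  43  44  44  45  46  47  48  49  51  50  47
  46  49]
110 [144 141 117 128 133 151  65  47  47  48  54  58  49  51  50  50  49  49
  48  50]
111 [145 118  79  63  99 149  64  61 
[... 2713 characters left out ...]
 69  68  70  80  83  75
  47  49]
143 [ 95 111  78  60  63  64  68  68  69  68  70  71  70  70  73  82  80  80
  45  52]
144 [78 64 68 70 68 71 68 69 69 70 70 71 70 69 74 83 83 77 50 52]
145 [82 65 69 73 71 71 71 70 69 68 67 69 70 70 81 83 80 79 48 49]
35 [[[247.4, 125.9]], [[247.4, 126.7]], [[249.5, 115.4]], [[249.5, 113.0]], [[249.5, 110.7]], [[269.0, 111.0]]]
38 [[[247.0, 123.0]], [[247.0, 123.8]], [[249.2, 112.6]], [[249.1, 110.2]], [[249.1, 107.9]], [[268.8, 108.1]]]
41 [[[246.6, 120.0]], [[246.6, 120.8]], [[248.8, 109.7]], [[248.8, 107.3]], [[248.8, 105.0]], [[268.6, 105.2]]]
44 [[[246.2, 116.9]], [[246.2, 117.7]], [[248.4, 106.7]], [[248.4, 104.4]], [[248.4, 102.1]], [[268.4, 102.3]]]
```

View pics/w1d.png

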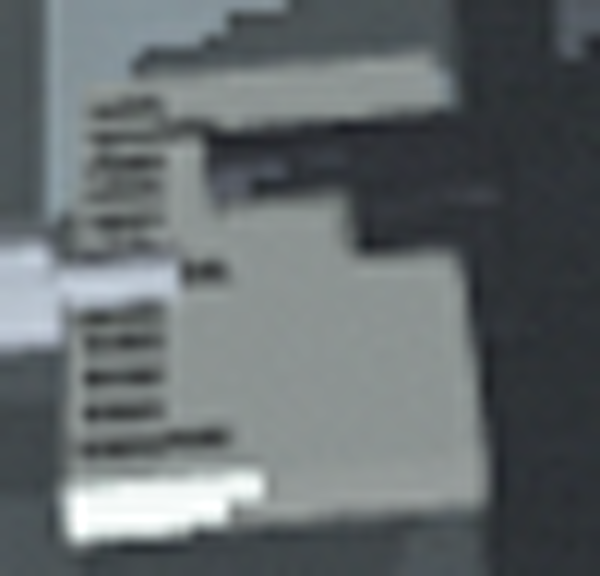

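The close crop puts the bar mid at roughly z = 35 mm (±3). I want a closer, flatter look before pressing.

Emit:
step_arm:
  plan:
    - [[-2,0,-1],[0,6,0],8.5]
    - [[-4,0,-2.5],[0,12,0],8.5]
    - [[-5.7,0,-4.5],[0,18,0],8.5]
    - [[-5.7,0,-5.5],[0,18,0],8.5]
    - [[-5.7,0,-5.5],[0,18,0],8.5]

```text
time_s: 2.65
tcp_pos: [0.5946, -0.3174, 0.1102]
eef_rot: [139.9, -0.3, -90.1]
ft_force: [0.2, -0.2, -0.7]
opening: 0.0846
```

```bash
python3 - <<'E'
from h import *
s=robot.sense();print(s['time_s'],s['tcp_pos'],s['eef_rot'])
p=viewer.camera_params('wrist');T=np.array(p['world_to_cam']);print(-T[:3,:3].T@T[:3,3])
im=save('wrist','w2');v=np.load('mount.npy')
L=[(x,y,z) for x in(36,39) for y,z in((-118,60),(-120,40),(-120,30),(-109,78),(-139,78))]
q=proj(m2w(L,*v),'wrist',p)
for a,b in zip(L,q): print(a,b.round(1))
c=q[1].astype(int);x0,y0=max(c[0]-40,0),max(c[1]-40,0);print(x0,y0)
b=cv2.resize(im[y0:y0+75,x0:x0+100,::-1],None,fx=8,fy=8,interpolation=cv2.INTER_CUBIC);cv2.imwrite('pics/w2c.png',b)
E
```

```text
2.65 [ 0.59455039 -0.31738258  0.11021862] [139.86813155  -0.29092219 -90.10586157]
[ 0.7760117  -0.31784795  0.19470552]
(36, -118, 60) [245.8  84.8]
(36, -120, 40) [249.3  61.7]
(36, -120, 30) [249.3  51.4]
(36, -109, 78) [228.6 109.4]
(36, -139, 78) [286.3 104.5]
(39, -118, 60) [245.1  80.3]
(39, -120, 40) [248.7  57.3]
(39, -120, 30) [248.7  47. ]
(39, -109, 78) [227.6 105.1]
(39, -139, 78) [286.3 100.1]
209 21
```

View pics/w2c.png

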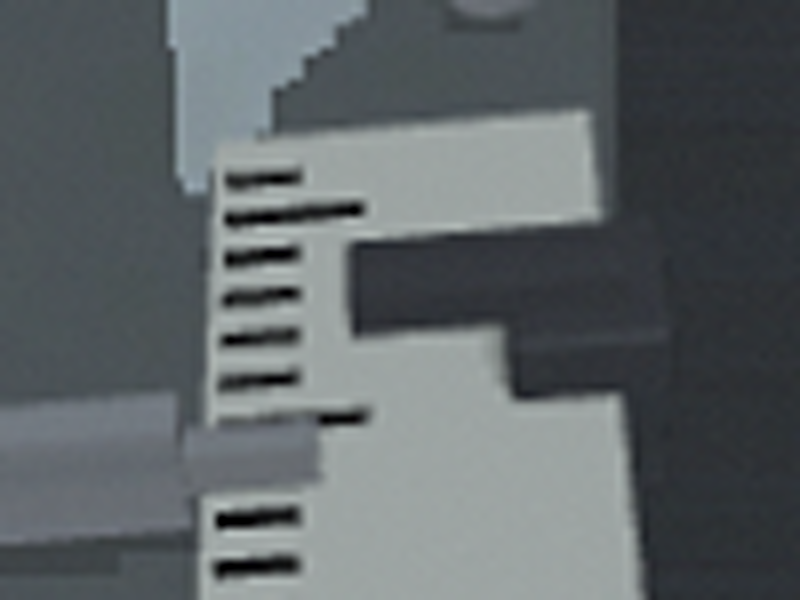

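```bash
python3 - <<'E'
from h import *
im=cv2.imread('pics/w2.png');g=cv2.cvtColor(im,cv2.COLOR_BGR2GRAY)
print(np.c_[range(92,120),g[92:120,[240,245,250,255,262,275]]])
v=np.load('mount.npy');p=viewer.camera_params('wrist')
for x in(31,33,35,37,39,41): print(x,[proj(m2w([x,y,z],*v),'wrist',p).round(1)[0].tolist() for y,z in((-109,12),(-139,12),(-109,78),(-120,78),(-139,78),(-120,45),(-120,35),(-118,61.5),(-118,58.5))])
cv2.imwrite('pics/w2d.png',cv2.resize(im[20:125,200:320],None,fx=5,fy=5,interpolation=cv2.INTER_CUBIC))
E
```

```text
[[ 92  47  74 161 162 163 161]
 [ 93 171 170 161 163 162 162]
 [ 94 164 163 162 161 161 161]
 [ 95 164 158 161 160 161 162]
 [ 96 159 117 161 162 163 162]
 [ 97  40  20 161 161 162 163]
 [ 98  36  73 162 160 162 161]
 [ 99 110 169 163 162 162 162]
 [100 168 165 161 163 161 162]
 [101 165 165 166 155 161 161]
 [102 159 154 150 112 162 161]
 [103 112  69   8  92 162 162]
 [104  11  26  52 117 162 163]
 [105  93 102 126 166 161 162]
 [106 170 168 166 162 162 161]
 [107 164 162 164 161 162 162]
 [108 162 162 161 162 163 159]
 [109 163 161 161 162 160 152]
 [110 161 161 159 158 154 148]
 [111 159 156 151 148 146 150]
 [112 147 149 148 150 148 149]
 [113 149 148 149 149 150 150]
 [114 148 150 149 149 149 134]
 [115 150 150 150 138 128  88]
 [116 144 133 128 101  77  80]
 [117 110  89  80  78  80  83]
 [118  79  80  82  82  81  82]
 [119  81  82  83  82  80  83]]
31 [[232.8, 42.7], [278.2, 37.9], [229.6, 114.2], [249.8, 112.4], [285.1, 109.5], [249.5, 73.0], [249.4, 62.6], [246.1, 92.0], [246.1, 88.4]]
33 [[232.3, 39.9], [278.0, 35.1], [229.0, 111.5], [249.4, 109.7], [285.1, 106.7], [249.1, 70.2], [249.1, 59.8], [245.7, 89.2], [245.7, 85.6]]
35 [[231.8, 37.1], [277.9, 32.2], [228.4, 108.7], [248.9, 106.9], [285.0, 103.8], [248.7, 67.3], [248.7, 56.9], [245.3, 86.4], [245.3, 82.8]]
37 [[231.3, 34.2], [277.8, 29.2], [227.7, 105.9], [248.5, 104.1], [285.0, 100.9], [248.3, 64.4], [248.3, 54.0], [244.8, 83.5], [244.8, 79.9]]
39 [[230.8, 31.3], [277.7, 26.2], [227.0, 103.0], [248.0, 101.2], [284.9, 98.0], [247.9, 61.4], [247.9, 51.0], [244.4, 80.5], [244.4, 77.0]]
41 [[230.3, 28.3], [277.6, 23.2], [226.4, 100.1], [247.6, 98.2], [284.9, 94.9], [247.5, 58.4], [247.5, 48.0], [243.9, 77.5], [243.9, 73.9]]
```

View pics/w2d.png

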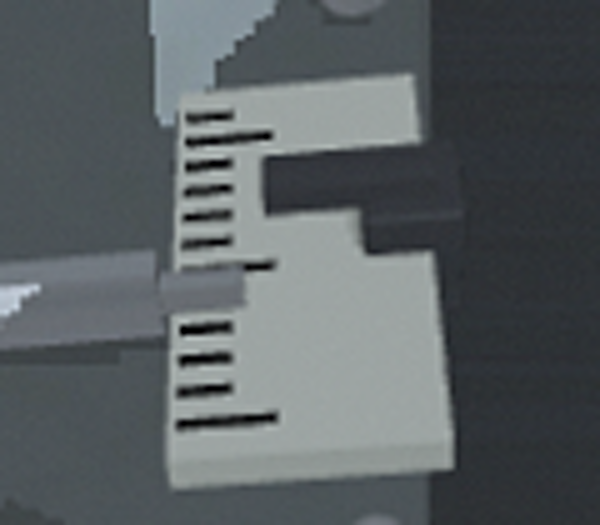

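The scale face fits x = 33, which checks the calibration. Triangulating the two wrist views puts the bar in the pointer's plane at z ≈ 41–42 mm, about 18–19 mm below rest. That means a tilt of about 0.10 rad, with the pad going down about 11 mm at about 4.3 N. Next I close the fingers and move above the pad at 30° tilt, so the wrist camera sees the pointer while pressing.

Emit:
step_arm:
  plan:
    - [[0,0,2],[0,-4,0],0]
    - [[0,0,4],[0,-7,0],0]
    - [[-1,0,4],[0,-10,0],0]
    - [[-2,0,4],[0,-10,0],0]
    - [[-2,0,4],[0,-10,0],0]

```text
time_s: 3.12
tcp_pos: [0.5752, -0.3187, 0.1571]
eef_rot: [150.5, -0.5, -90.3]
ft_force: [0.3, -0.2, 1.1]
opening: 0.0249
```

Emit:
step_arm:
  plan:
    - [[0,3,0],[0,0,0],0]
    - [[0,6.3,0],[0,0,0],0]
    - [[0,6.3,-2],[0,0,0],0]
    - [[0,6.3,-4],[0,0,0],0]
    - [[0,6.3,-5],[0,0,0],0]

```text
time_s: 3.53
tcp_pos: [0.5761, -0.2552, 0.1068]
eef_rot: [150.6, -0.5, -90.2]
ft_force: [-0.9, 0.7, -1.3]
opening: 0.0004
```

```bash
python3 - <<'E'
from h import *
s=robot.sense();print(s['time_s'],s['tcp_pos'],s['eef_rot'],s['opening'],s['ft_force'])
p=viewer.camera_params('wrist');v=np.load('mount.npy')
im=save('wrist','w3');a=save('side','side3')
print(proj(m2w([[-37,-45,70],[39.5,-118,60],[39.5,-120,41.5]],*v),'wrist',p), proj(np.r_[[s['tcp_pos']]],'wrist',p),proj(np.r_[[s['tcp_pos']],m2w([-37,-45,70],*v)],'side'))
b=a[190:310,300:450,::-1]; 
c=np.zeros((600,800,3),np.uint8);c[:384,:512]=im[:,:,::-1];b=cv2.resize(b,(288,230));c[:230,512:]=b
b2=cv2.resize(cv2.imread('pics/top1.png')[120:200,280:400],(288,192));c[384:384+192,512:]=b2
cv2.imwrite('pics/m3.png',c)
E
```

```text
3.5333 [ 0.57614835 -0.25518262  0.10681302] [150.61772232  -0.54607862 -90.21357197] 0.000360988947664925 [-0.86601915  0.68776618 -1.34417829]
[[243.4687666  174.12759205]
 [358.04661962  52.27283601]
 [353.4287765   38.45806652]] [[249.38547616 222.01285116]] [[366.38368125 225.81686493]
 [363.81356976 241.46215223]]
```

View pics/m3.png

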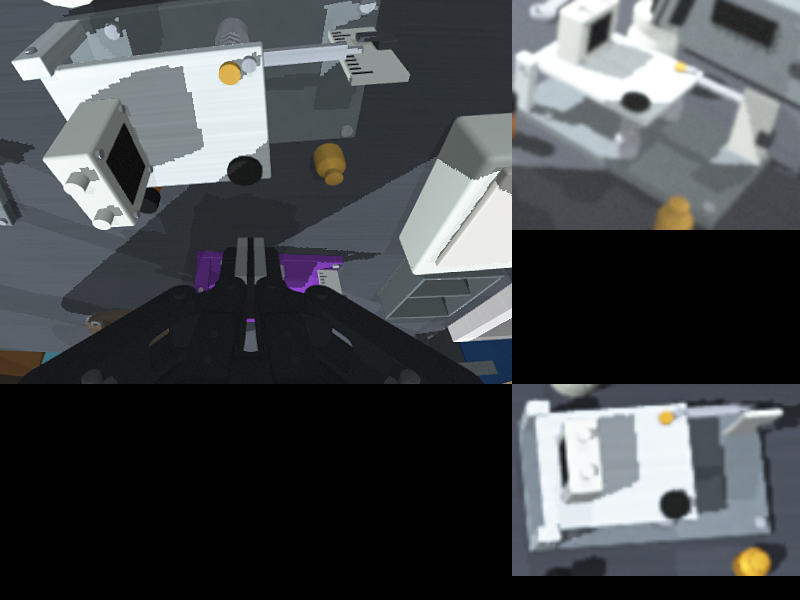

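```bash
python3 - <<'E'
from h import *
a=cv2.imread('pics/side1.png').astype(int);b=cv2.imread('pics/side3.png').astype(int)
d=(abs(a-b).max(2)>40).astype(np.uint8)
n,l,s,c=cv2.connectedComponentsWithStats(cv2.morphologyEx(d,cv2.MORPH_OPEN,np.ones((3,3))))
for r in s[s[:,4]>60]: print(r)
s=robot.sense();R=cv2.Rodrigues
from scipy.spatial.transform import Rotation as Ro
M=Ro.from_euler('xyz',s['eef_rot'],degrees=True).as_matrix()
print(M)
for k in(-.011,0,.011): print(k,[proj((s['tcp_pos']+M@[0,k,dz])[None],'wrist').round(1).tolist() for dz in(0,-.01,-.02)])
im=cv2.imread('pics/w3.png');g=cv2.cvtColor(im,cv2.COLOR_BGR2GRAY);print(g[225:290:3,[230,238,243,250,256,262,268]])
dd=cv2.resize(cv2.imread('pics/side3.png'),None,fx=1.5,fy=1.5);cv2.imwrite('pics/s3.png',dd[:600])
E
```

```text
[     0      0    512    384 135072]
[115   0  34  40 644]
[  335     0   173   206 17510]
[    0    44   116   199 10397]
[  0  49  18  83 865]
[  0 164   9  13  96]
[488 204  24  23 373]
[420 235  19  27 305]
[349 242  23  12 122]
[  15  258  187   70 5366]
[  217   270   295    93 18469]
[ 146  283  150  101 4200]
[ 112  346   72   38 1709]
[ 291  359   79   25 1270]
[[-0.00458721 -0.87012352 -0.49281235]
 [-0.99995138  0.00829337 -0.00533523]
 [ 0.00872939  0.49276391 -0.87011926]]
-0.011 [[[249.4, 206.6]], [[249.3, 212.7]], [[249.3, 219.4]]]
0 [[[249.4, 222.0]], [[249.3, 228.7]], [[249.3, 236.1]]]
0.011 [[[249.4, 236.9]], [[249.3, 244.2]], [[249.3, 252.2]]]
[[ 43  42  41  41  41  41  43]
 [ 40  40  39  39  41  40  40]
 [ 42  41  44  41  42  41  43]
 [ 44  42  41  41  46  44  41]
 [ 42  58  60  30  59  59  41]
 [ 42  90  86  22  88  89  42]
 [ 41  89  88  20  87  89  41]
 [ 44  89  87  17  84  86  44]
 [ 24  83  84  18  82  83  25]
 [ 24  83  82  19  83  82  26]
 [ 23  84  82  20  82  83  24]
 [ 29  83  82  21  85  84  29]
 [ 24  82  81  16  84  83  21]
 [ 20  81  83  22  83  83  25]
 [ 21  85  82  20  83  85  23]
 [ 22  82  82  19  84  83  24]
 [ 24  83  82  14  83  83  23]
 [ 26 102 100  26 100 103  20]
 [ 26  21 106  26 106  22  22]
 [ 25  26  19  28  70  26  24]
 [ 25  26  23  30  19  26  27]
 [ 27  25  24  27  22  26  24]]
```

View pics/s3.png

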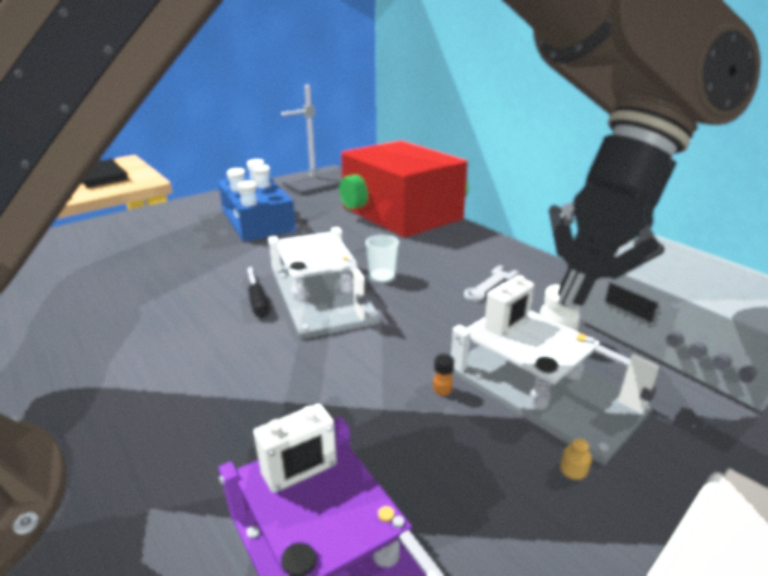

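```bash
python3 - <<'E'
from h import *
from scipy.spatial.transform import Rotation as Ro
s=robot.sense();print(s['time_s'],s['tcp_pos'],s['q'])
M=Ro.from_euler('xyz',s['eef_rot'],degrees=True).as_matrix()
pw,ps=viewer.camera_params('wrist'),viewer.camera_params('side')
for k in(-.011,0,.011):
  for dz in(0,-.02,-.04,-.06):
    P=(s['tcp_pos']+M@[0,k,dz])[None];print(k,dz,proj(P,'wrist',pw).round()[0],proj(P,'side',ps).round()[0])
r=least_squares(lambda P:np.r_[(proj(P,'wrist',pw)[0]-[250.5,237]),(proj(P,'side',ps)[0]-[376,202])],s['tcp_pos'])
print(r.x,r.fun,M.T@(r.x-s['tcp_pos']))
print(viewer.search_frame('side','corner_pad_top')[:2])
E
```

```text
3.6333 [ 0.57545734 -0.25568165  0.10647016] [-24.3866437   46.32293299  73.19484075 -12.03473924  87.70560318
  69.41308999]
-0.011 0 [249. 207.] [370. 227.]
-0.011 -0.02 [249. 219.] [375. 216.]
-0.011 -0.04 [249. 235.] [381. 204.]
-0.011 -0.06 [249. 255.] [386. 193.]
0 0 [249. 222.] [366. 226.]
0 -0.02 [249. 236.] [372. 215.]
0 -0.04 [249. 254.] [377. 203.]
0 -0.06 [249. 275.] [383. 192.]
0.011 0 [249. 237.] [363. 226.]
0.011 -0.02 [249. 252.] [369. 214.]
0.011 -0.04 [249. 271.] [374. 202.]
0.011 -0.06 [249. 295.] [380. 190.]
[ 0.60210035 -0.2555102   0.13572598] [-1.39595055  0.74144831  3.5369707   2.86944843] [-3.82657678e-05 -8.76507773e-03 -3.85869653e-02]
[{'bbox': [311.5, 183.7, 109.1, 78.3], 'p': 0.77}, {'bbox': [157.3, 272.9, 136.3, 110.9], 'p': 0.66}]
```

The s3 view shows the real fingertips at about (380,201) in side pixels. Both cameras put them about 40 mm behind the reported TCP along the tool, so I'll correct for that and find the pad by contact force.

Emit:
step_arm:
  plan:
    - [[-2,0.2,0],[0,0,0],0]
    - [[-2,0.2,-2],[0,0,0],0]
    - [[-2,0.2,-4],[0,0,0],0]
    - [[-2,0.2,-5],[0,0,0],0]
    - [[-2,0.2,-5],[0,0,0],0]

```text
time_s: 4.1
tcp_pos: [0.5555, -0.2542, 0.0566]
eef_rot: [150.5, -0.5, -90.3]
ft_force: [-0.3, 0.2, 0.6]
opening: 0.0001
```

```bash
python3 - <<'E'
from h import *
s=robot.sense();print(s['time_s'],s['tcp_pos'],s['eef_rot'],s['ft_force'])
im=save('wrist','w4');a=save('side','side4')
c=np.zeros((600,800,3),np.uint8);c[:384,:512]=im[:,:,::-1]
c[:240,500:]=cv2.resize(a[190:290,310:435,::-1],(300,240),interpolation=cv2.INTER_CUBIC)
c[240:,200:]=cv2.resize(im[110:230,170:370,::-1],(600,360),interpolation=cv2.INTER_CUBIC)
cv2.imwrite('pics/m4.png',c)
E
```

```text
4.1 [ 0.55550146 -0.2541813   0.05658288] [150.46008662  -0.49647033 -90.30324307] [-0.27065082  0.16114662  0.57266384]
```

View pics/m4.png

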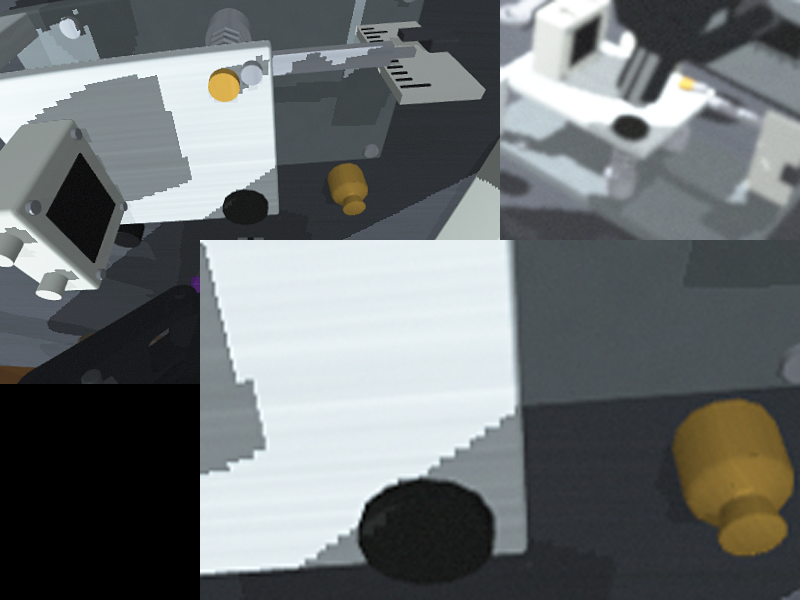

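The tips hover just above the pad: side (365,231) against the pad at (365,243). The pointer (415,50) and bar (410,30) are visible to the wrist camera. I'll descend gently.

Emit:
step_arm:
  plan:
    - [[0.05,0.1,-0.6],[0,0,0],0]
    - [[0.05,0.1,-1.1],[0,0,0],0]
    - [[0.05,0.1,-1.4],[0,0,0],0]
    - [[0.05,0.1,-1.4],[0,0,0],0]

```text
time_s: 4.53
tcp_pos: [0.5566, -0.2533, 0.0439]
eef_rot: [150.5, -0.5, -90.3]
ft_force: [-0.1, -0.4, 0.2]
opening: 0.0002
```

```bash
cat >> h.py <<'E'
def screw(name):
    """tilt from side camera: pixel shift of brass screw region vs side1"""
    a=cv2.imread('pics/side1.png'); b=cv2.imread(f'pics/{name}.png')
    out=[]
    for (x0,y0,w,h) in((382,218,16,14),(396,228,22,14)):
        t=cv2.resize(a[y0:y0+h,x0:x0+w],None,fx=8,fy=8,interpolation=cv2.INTER_CUBIC)
        B=cv2.resize(b[y0-4:y0+h+22,x0-6:x0+w+6],None,fx=8,fy=8,interpolation=cv2.INTER_CUBIC)
        m=cv2.matchTemplate(B,t,cv2.TM_CCOEFF_NORMED);_,q,_,l=cv2.minMaxLoc(m)
        out.append((l[0]/8-6,l[1]/8-4,round(q,3)))
    return out
def tilt(al,pt):  # rotate mount point (mm) about the hinge
    y,z=pt[1]-62,pt[2]-60; c,s=np.cos(al),np.sin(al)
    return [pt[0],62+c*y-s*z*0+0*z, 60+z*c+s*y]
E
python3 - <<'E'
from h import *
s=robot.sense();print(s['time_s'],s['tcp_pos'],s['ft_force'],s['effort'])
save('side','side5');print(screw('side4'),screw('side5'))
v=np.load('mount.npy')
for al in(0,.05,.1,.15): print(al,proj(m2w([tilt(al,[37,-45,67]),tilt(al,[39.5,-85,60])],*v),'side').round(1).tolist())
E
```

```text
4.5333 [ 0.55661365 -0.25329159  0.04391058] [-0.12567211 -0.37918655  0.21690829] [ 2.67935585e-02 -7.89347005e+01 -2.18067938e+01 -5.11619523e-01
  1.27875309e+00  2.30786274e-02]
[(0.375, 0.25, 0.984), (0.125, -0.125, 0.915)] [(0.625, 0.125, 0.878), (-0.125, -0.375, 0.942)]
0 [[385.4, 224.9], [406.2, 237.1]]
0.05 [[384.8, 227.4], [405.2, 240.4]]
0.1 [[384.0, 229.7], [404.0, 243.6]]
0.15 [[383.2, 232.0], [402.6, 246.7]]
```

Not in contact yet; I'll go down in small steps.

Emit:
step_arm:
  plan:
    - [[0,0,-0.2],[0,0,0],0]
    - [[0,0,-0.4],[0,0,0],0]
    - [[0,0,-0.4],[0,0,0],0]

```text
time_s: 4.83
tcp_pos: [0.5566, -0.2533, 0.0399]
eef_rot: [150.5, -0.5, -90.3]
ft_force: [1.7, -0.1, -0.5]
opening: -0.0001
```

Emit:
step_arm:
  plan:
    - [[0,0,-0.2],[0,0,0],0]
    - [[0,0,-0.4],[0,0,0],0]
    - [[0,0,-0.4],[0,0,0],0]

```text
time_s: 5.08
tcp_pos: [0.5567, -0.2535, 0.0357]
eef_rot: [150.5, -0.6, -90.3]
ft_force: [1.1, -1.8, 2.0]
opening: 0.0001
```

```bash
python3 - <<'E'
from h import *
s=robot.sense();print(s['time_s'],s['tcp_pos'],s['ft_force'],s['moment'])
save('side','side6');print(screw('side6'));im=save('wrist','w6')
p=viewer.camera_params('wrist');v=np.load('mount.npy')
for al in(0,.05,.1): print(al,proj(m2w([tilt(al,[39.5,-118,60]),[39.5,-120,41.5],tilt(al,[-37,-45,70])],*v),'wrist',p).round(1).tolist())
g=cv2.cvtColor(im,cv2.COLOR_RGB2GRAY);q=proj(m2w([39.5,-120,41.5],*v),'wrist',p)[0].astype(int);print(q)
c0=q[0]-14;print(list(range(c0,c0+36,2)))
for r in range(q[1]-12,q[1]+36):
    if r>=0: print(r,g[r,c0:c0+36:2])
E
```

```text
5.0833 [ 0.5566533  -0.2534741   0.03570157] [ 1.10798862 -1.76506703  2.02320969] [-0.13790269 -0.17811832  0.09982305]
[(0.25, 3.125, 0.808), (-1.25, 2.5, 0.847)]
0 [[429.5, 86.0], [414.8, 60.8], [245.1, 244.8]]
0.05 [[418.6, 73.3], [414.8, 60.8], [244.9, 236.0]]
0.1 [[407.7, 62.1], [414.8, 60.8], [244.2, 227.7]]
[414  60]
[400, 402, 404, 406, 408, 410, 412, 414, 416, 418, 420, 422, 424, 426, 428, 430, 432, 434]
48 [151 151 153 151 152 151 152 151 151 153 152 153 152 153 153 153 151 153]
49 [153 154 152 153 152 151 152 152 152 152 152 153 153 152 154 155 156 155]
50 [156 155 151 152 152 154 151 151 153 153 155 151 150 153 157 161 135 114]
51 [122 117 154 152 153 150 151 153 153 127 129 122  98  97  69  44  51  58]
52 [  7  44 156 153 152 151 152 153 152  50  45  46  47  46  50  47  49  50]
53 [ 35  32 155 151 153 151 152 153 149  30  50  49  51  48  51  51  51  51]
54 [131 160 153 151 152 152 154 153 153  30  47  52  50  51  51  51  52  50]
55 [156 154 152 152 151 153 151 153 133  30  37  53  51  52  52  51  49  53]
56 [152 153 152 150 152 151 152 153  77  34  35  48  52  51  52  5
[... 2313 characters left out ...]
51 150]
87 [154 155 157 157 157 147 141 145 146 151 152 151 152 153 153 151 153 153]
88 [155 133 129 124 127 105  71  72  38 110 153 153 152 152 153 153 152 151]
89 [148  69  61  35  10  11  14  12  12  83 154 151 151 153 150 152 151 152]
90 [146   1   7  13  12   8  31  51  50  85 153 152 152 151 152 152 152 153]
91 [153  63  66  82 111 114 113 122 120 139 154 152 151 153 153 153 153 152]
92 [147 139 139 140 152 157 156 155 156 155 152 152 153 150 153 151 153 153]
93 [129 155 154 156 154 154 153 152 153 153 154 154 152 152 151 152 150 152]
94 [107 154 152 153 154 156 156 155 156 158 146 143 154 152 153 152 152 152]
95 [ 96 157 153 158 159 136 124 127 122 122  96  81 149 154 152 153 152 153]
```

Contact made: tilt about 0.05, force 2 N. Going down another 4.5 mm towards the mark.

Emit:
step_arm:
  plan:
    - [[0,0,-0.2],[0,0,0],0]
    - [[0,0,-0.45],[0,0,0],0]
    - [[0,0,-0.45],[0,0,0],0]
    - [[0,0,-0.45],[0,0,0],0]

```text
time_s: 5.52
tcp_pos: [0.5567, -0.2536, 0.0314]
eef_rot: [150.6, -0.6, -90.3]
ft_force: [-0.5, -1.3, 2.3]
opening: -0.0002
```

```bash
python3 - <<'E'
from h import *
f=[]
for i in range(3):
    im=save('wrist','w7');f.append(robot.sense()['ft_force'])
s=robot.sense();print(s['time_s'],s['tcp_pos'],np.mean(f,0),f)
save('side','side7');print(screw('side7'))
p=viewer.camera_params('wrist');v=np.load('mount.npy')
for al in(.05,.08,.1,.12): print(al,proj(m2w([tilt(al,[39.5,-118,60]),[39.5,-120,41.5]],*v),'wrist',p).round(1).tolist())
c=cv2.resize(im[30:105,380:480,::-1],None,fx=8,fy=8,interpolation=cv2.INTER_CUBIC);cv2.imwrite('pics/w7c.png',c)
E
```

```text
5.6667 [ 0.55672055 -0.25358049  0.03158566] [-0.33585109 -1.67016622  4.06311991] [array([-0.48483478, -1.66362098,  3.66384568]), array([-0.1684136 , -1.11552021,  3.81969382]), array([-0.35430488, -2.23135748,  4.70582023])]
[(0.125, 5.5, 0.822), (-1.625, 5.125, 0.826)]
0.05 [[423.1, 79.4], [419.0, 66.2]]
0.08 [[416.3, 72.1], [419.0, 66.2]]
0.1 [[411.7, 67.5], [419.0, 66.2]]
0.12 [[407.2, 63.2], [419.0, 66.2]]
```

View pics/w7c.png

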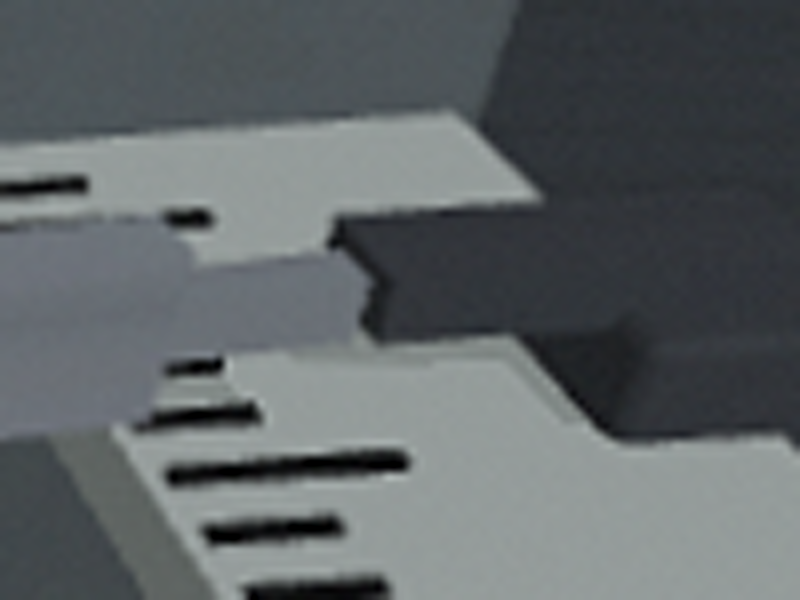

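The picture shows the bar's end spanning rows 218–340 (mid about 279) and the pointer tip 253–345 (mid about 299). The pointer is therefore about 1.8 mm above the mark's middle, already within tolerance. I'll go down 1 mm more and hold, using camera calls to pass the time with the target fixed.

Emit:
step_arm:
  plan:
    - [[0,0,-0.1],[0,0,0],0]
    - [[0,0,-0.11],[0,0,0],0]
    - [[0,0,-0.11],[0,0,0],0]

```text
time_s: 5.97
tcp_pos: [0.5567, -0.2536, 0.0305]
eef_rot: [150.6, -0.6, -90.3]
ft_force: [0.4, -2.5, 3.9]
opening: -0.0004
```

```bash
python3 - <<'E'
from h import *
f=[]
t0=robot.sense()['time_s']
for i in range(56):
    im=viewer.read_camera('wrist');s=robot.sense();f.append([s['time_s'],s['tcp_pos'][2],s['ft_force'][2]])
f=np.array(f);print(t0,f[[0,10,25,40,-1]],f[:,2].mean())
cv2.imwrite('pics/w8.png',im[:,:,::-1]);save('side','side8');print(screw('side8'))
# row shift of pointer relative to bar between w7 and w8
a=cv2.imread('pics/w7.png');b=cv2.imread('pics/w8.png')
for n,(x,y,w,h) in dict(pointer=(385,55,22,20),bar=(432,50,20,22),ticks=(400,80,32,22)).items():
    t=cv2.resize(a[y:y+h,x:x+w],None,fx=8,fy=8,interpolation=3);B=cv2.resize(b[y-6:y+h+8,x-8:x+w+8],None,fx=8,fy=8,interpolation=3)
    _,q,_,l=cv2.minMaxLoc(cv2.matchTemplate(B,t,cv2.TM_CCOEFF_NORMED));print(n,l[0]/8-8,l[1]/8-6,round(q,3))
g=cv2.cvtColor(b,cv2.COLOR_BGR2GRAY);print(list(range(414,440,2)))
for r in range(52,82): print(r,g[r,414:440:2])
E
```

```text
5.9667 [[6.0167     0.030481   3.76417216]
 [6.5167     0.03048019 4.71969138]
 [7.2667     0.03049698 4.26155543]
 [8.0167     0.03048003 4.40207901]
 [8.7667     0.0304995  3.72773935]] 4.038029178382435
[(0.125, 6.0, 0.811), (-1.875, 5.75, 0.813)]
pointer 1.0 1.0 0.806
bar 1.0 1.0 0.987
ticks 1.0 2.0 0.9
[414, 416, 418, 420, 422, 424, 426, 428, 430, 432, 434, 436, 438]
52 [154 154 153 152 153 155 155 153 153 154 153 153 154]
53 [153 154 154 154 154 153 153 154 156 153 153 153 154]
54 [152 152 154 154 154 153 153 154 152 154 154 152 153]
55 [155 154 154 154 155 154 156 154 155 153 154 155 155]
56 [152 154 155 155 154 157 156 158 159 152 149 154 158]
57 [153 154 154 154 158 130 135 130 132 111  92  82  54]
58 [154 153 154 155 138  71  77  62  47  46  49  51  54]
59 [154 155 155 158 110  42  50  50  49  50  50  52  53]
60 [156 146 130 123 106  38  52  51  53  52  52  52  51]
61 [115 106 107 110  99  30  48  52  52  53  54  50  54]
62 [109 109 110 111 112  40  40  53  51  52  55  53  54]
63 [111 111 112 112 114 101  30  53  53  51  54  54  52]
64 [113 112 112 112 112 109  31  44  55  
[... 284 characters left out ...]
 54  54  53  52]
70 [110 110 110 112 111  93  30  34  54  54  51  56  53]
71 [109 111 111 114 113 134  43  35  53  51  55  53  53]
72 [116 119 124 128 126 136  92  39  50  50  52  53  50]
73 [146 129 133 133 133 133 132  45  58  60  59  54  50]
74 [155 140 133 133 134 133 134  95 101 105 116 139 140]
75 [154 151 132 133 133 133 134 137 135 135 134 135 135]
76 [154 155 139 133 133 132 143 143 142 140 138 136 134]
77 [155 155 152 150 147 145 154 155 155 157 155 155 156]
78 [154 154 154 153 154 153 153 155 154 155 154 153 154]
79 [152 155 152 154 155 154 153 154 154 154 153 154 153]
80 [153 154 154 153 154 153 153 154 153 154 154 154 155]
81 [156 154 152 154 154 154 154 152 153 154 153 154 154]
```

Level within about 0.5 mm (pointer mid row 66.0, bar mid about 65.8) and held for 2.8 s. Releasing straight up.

Emit:
step_arm:
  plan:
    - [[0,0,0.3],[0,0,0],0]
    - [[0,0,0.7],[0,0,0],0]
    - [[0,0,1.2],[0,0,0],0]
    - [[0,0,2.5],[0,0,0],0]
    - [[0,0,5],[0,0,0],0]

```text
time_s: 9.23
tcp_pos: [0.5557, -0.2529, 0.0795]
eef_rot: [150.3, -0.4, -90.3]
ft_force: [0.4, 0.6, -0.4]
opening: -0.0003
```

Emit:
step_arm:
  plan:
    - [[-1,0,3],[0,0,0],0]
    - [[-3,0,6],[0,0,0],0]
    - [[-5,0,9],[0,0,0],0]
    - [[-7,0,12],[0,0,0],0]
    - [[-7,0,12],[0,0,0],0]

```text
time_s: 9.65
tcp_pos: [0.4846, -0.2533, 0.2061]
eef_rot: [150.7, -0.7, -90.3]
ft_force: [0.4, 0.4, 1.2]
opening: -0.0001
```

```bash
python3 - <<'E'
from h import *
for i in range(10): viewer.read_camera('top')
s=robot.sense();print(s['time_s'],s['tcp_pos'],s['ft_force'])
save('side','side9');print(screw('side9'))
a=cv2.imread('pics/side1.png');b=cv2.imread('pics/side9.png')
for n,(x,y,w,h) in dict(pad=(354,234,24,18),cell=(322,184,36,38),cursor=(418,234,24,30),vial=(286,234,20,32),weight=(372,290,26,30),jar=(362,188,30,26),spare=(178,152,76,66),beaker=(242,156,26,32),driver=(162,176,22,36)).items():
    t=cv2.resize(a[y:y+h,x:x+w],None,fx=8,fy=8,interpolation=3);B=cv2.resize(b[y-6:y+h+6,x-6:x+w+6],None,fx=8,fy=8,interpolation=3)
    _,q,_,l=cv2.minMaxLoc(cv2.matchTemplate(B,t,cv2.TM_CCOEFF_NORMED));print(n,l[0]/8-6,l[1]/8-6,round(q,3))
E
```

```text
10.15 [ 0.48577412 -0.25269575  0.19874188] [ 0.39252202 -0.74358338  0.35242318]
[(0.0, 0.0, 0.999), (0.0, 0.0, 0.999)]
pad 0.0 0.0 0.999
cell 0.0 0.0 0.999
cursor 0.0 0.0 0.999
vial 0.0 0.0 0.999
weight 2.0 1.0 0.765
jar 0.0 0.0 0.999
spare 0.0 0.0 0.98
beaker 0.0 0.0 0.998
driver 0.0 0.0 0.991
```

```bash
python3 - <<'E'
from h import *
save('side','side10');
for n in('side1','side4','side10'):
    b=cv2.imread(f'pics/{n}.png');h=cv2.cvtColor(b,cv2.COLOR_BGR2HSV);m=((h[...,0]>12)&(h[...,0]<32)&(h[...,1]>130))[280:330,360:410]
    y,x=np.nonzero(m);print(n,m.sum(),x.min()+360,x.max()+360,y.min()+280,y.max()+280)
print(robot.job_done())
E
```

```text
side1 254 375 392 298 318
side4 358 375 393 294 318
side10 347 375 393 294 318
the job is handed in; nothing more can be done
None
```

I pressed the pad until the pointer was level with the cursor bar, held it there, let the plate spring back and left clear. The job is handed in, finished by about 10.2 s.

- **Which mount:** I used the grey mount with the white cell. The purple look-alike and the empty spare mount were left alone.
- **Press and hold:** The pad went down about 11 mm at about 4 N, with the TCP height steady for 2.8 s. In the wrist picture, the middle of the pointer tip was within about 0.5 mm of the middle of the bar. The last press step started about 1.8 mm above the mark and was only 1 mm, so the pointer was not pushed past it.
- **After release:** In the side camera the plate, pad, cell, cursor, vial and jar matched their starting positions with zero shift. The spare mount, beaker and screwdriver also showed no shift, and the force on the tool was near zero.
- **Not checked:** I did not check the wrench afterwards.

**Checks that disagreed:**
- **Fingertip position:** Both cameras put the real fingertips about 40 mm behind the reported TCP. I corrected for this and found the pad by contact instead.
- **Brass weight:** Its picture comparison was poor. A colour outline gave the same left, right and bottom edges as at the start, so I take the mismatch to be a change of shadow, not a move.

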